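# Take a colour reading on a painted panel

## Task

Take the pen-shaped colour reader out of its blue stand and calibrate it: hold it upright with its spring tip pressed lightly on the middle of the white tile for a full second. Then take the reading: put the tip inside the white ring on the sloping painted panel, reader square to the panel's face, tip pushed in about half its travel (gently, never rammed), and finish while still holding it there, without letting go. Leave the other things on the table alone.

Things in the scene. Friction and masses are not known exactly. Their poses are not given: they have to be found in the camera images.
- reader: loose colour reader, 0.16 kg, upright in the stand. z axis from tip to top; origin on its axis at the nose's lower end. Grey nose 22 mm across, z 0 to 45 mm; yellow collar 42 mm across, z 45 to 51 (rests on the stand's top); black body z 51 to 130, 36 mm along x, 26 mm along y (grip across y). The free spring tip's end is at z = -14 mm
- tip (a point): end of the reader's white spring tip (8 mm across, domed), on the reader's axis; it moves with the tip
- plunger_tip (a joint): how far the spring tip is pushed into the reader, m: 0 free, 0.010 at its stop. It takes 0.6 N to start and 4.6 N to reach the stop (400 N/m); half travel is 5 mm, 2.6 N
- stand: fixed blue stand, base 90 x 90 mm, 70 mm high; the reader's nose hangs in a 28 mm hole through its top. Raise the reader 65 mm straight up to clear it. Origin on the table under its centre. Stand and tile may swap sides
- tile_top (a point): middle of the upper face of the fixed white calibration tile (46 x 46 mm, level, 18 mm above the table) in a black holder 85 x 85 mm; z axis up
- spot (a point): centre of the white ring mark (hole 17 mm, outside 29 mm across) on the face of the painted panel, a rigid board 220 x 240 mm on a low fixed easel. z axis = outward normal of the panel's face; y axis level across the panel, x axis up the slope. The panel's lower edge is nearest the robot
- panel (a joint): slope of the panel, rad from level (0.15 to 0.35); the easel's clamp is stiff and it does not move under a light push
- tape: cream roll of masking tape lying flat, 80 mm across, 25 mm high, 60 mm hole; origin under its centre. Bystander: leave alone
- spray: white spray bottle with blue trigger head, 72 mm across, 215 mm tall; origin under its centre. Bystander: leave alone
- jar: paint jar with red cap, 68 mm across, 80 mm tall; origin under its centre. Bystander: leave alone
- jar2: paint jar with green cap, 68 mm across, 80 mm tall; origin under its centre. Bystander: leave alone
- brush: paint brush lying flat, 180 mm long, 24 mm wide; origin under its middle. Bystander: leave alone
- clip: small black and steel clip lying flat, 50 x 30 mm; origin under its centre. Bystander: leave alone
- easel: fixed low wooden table easel carrying the panel, about 250 x 270 mm; origin on the table under its centre. The panel's hinge runs level along the easel's y, 110 mm from the origin towards the robot and 30 mm up
- tile: the black holder with the white tile, 85 x 85 mm; origin on the table under its centre
Mind the look-alikes: they are no part of the job. There is more than one size of the tile; the job needs the middle-sized.

How it is judged:
On the way, in this order (a step that is already met when the one before it is completed fails the run):
1. the reader is taken out of the stand, held in the fingers (contact force between the fingers and reader above 2 N and distance of reader from where it was at the start of the episode above 0.05 m and contact force between reader and stand below 0.1 N), for 0.1 s.
2. the reader is held upright (within 10 degrees) with its tip pressed in 1 mm or more on the white tile, within 16 mm of its middle, for a second (contact force between the fingers and reader above 2 N and distance between tip and tile_top below 0.016 m and angle between reader's own z axis and vertical below 0.175 rad and value of joint plunger_tip above 0.001 m and contact force between reader and tile above 0.5 N), for 0.8 s.
At the end, for the whole second after the job is handed in: the fingers still hold the reader; its tip end is within 7 mm of the ring's centre, the reader is square to the panel's face within 8 degrees, the spring tip is pushed in 2 to 8.5 mm by the panel, and the reader is still (under 20 mm/s) (contact force between the fingers and reader above 2 N and distance between tip and spot below 0.007 m and angle between the z axis of reader and the z axis of spot, either way round below 0.14 rad and value of joint plunger_tip between 0.002 and 0.0085 m and contact force between reader and easel above 0.5 N and linear speed of reader below 0.02 m/s); the arm keeps its last pose, push and grip.
It fails at once if the painted panel is pressed with more than 15 N (contact force between anything else and easel above 15 N).
It fails at once if the tile is pressed with more than 15 N (contact force between anything else and tile above 15 N).
It fails at once if a bystander is moved by more than 30 mm (distance of any of tape, spray, jar, jar2, brush, clip from where it was at the start of the episode above 0.03 m).
It also fails if it takes over 51 s, if anything falls off the work surface, if the arm or the gripper's body presses on something with over 40 N, if the wrist force passes 120 N, or if a joint passes its speed limit or range.

## Robot

A 6-joint arm with a two-finger parallel gripper is mounted at the origin on the work surface. World frame = base frame: x ahead of the robot, y to its left, z up, the work surface at z = 0. Lengths are in m, angles in rad, forces in N, time in s.
With the tool pointing down it reaches from about 0.325 to 0.75 m from the base axis. Payload 7.6 kg.
Tool frame: the origin (TCP) lies at the centre of the arm's flange, where the gripper is bolted on; the fingertips stand 173 mm ahead of it and the grasp point (between the pads) lies 155 mm ahead of it; z points along the fingers, y is the direction in which the jaws open and shut (so a half turn about z gives the same grasp; the last joint's range is limited). The gripper opens to 85 mm and grips with 20 to 120 N. Pads are 22 mm wide; open, the fingers measure 114 mm over their backs; the gripper's body (76 mm by 85 mm) begins 54 mm behind the grasp point. The pads swing forward as they close: fully open they stand 13 mm farther back than shut.
Start: joints at [-0.07, 0.052, 1.401, -0, 1.689, -0.07], TCP at [0.525, 0, 0.405] pointing down, gripper open.
Joint ranges: [-2.9, 2.9], [-0.91, 2.17], [0.12, 2.37], [-1.06, 4.2], [0.26, 2.73], [-2.93, 2.93]. Speed limits (rad/s): [2.57, 2.57, 3.01, 3.14, 3.14, 3.14].

## Interface

Orientations are given as a unit quaternion [w, x, y, z].
In Python, from station import manip gives the robot as it stands.
- The arm moves only by the tool move_arm, never from a script. Its argument "targets" is a list of rows, each an object with "dp": the shift along the world's x, y, z in mm, a list of three; "rotation": the turn, a rotation vector about the world's x, y, z in rad, a list of three; "jaw": the finger opening in mm, from 0 to 85.4. In form: [{"dp": [tx, ty, tz], "rotation": [rx, ry, rz], "jaw": jaw}, ...]. A call has 1 to 20 rows; each row shifts and turns the pose as measured when the row begins; what a row does not reach is not made up. A row lasts 1/12 s, in which the tool goes at most 41.7 mm and 7.16 degrees, less where a joint would pass 70% of its speed; a pose out of reach is approached as far as the arm can. A call is refused whole if a number of a shift passes 41.7 or a number of a turn 0.125, either way. A call with a gripper value outside its range is refused whole. The fingers move at their own pace and stop on an object; "grip_force" is the grip in N (left out, the last holds). Time passes only in rows, so rows that do not move let the fingers close. It gives the time, the measured TCP pose, the force and the opening at its end, in the units of the state.
- manip.get_state(): the state, without advancing time (a new reading comes with each control period).
- manip.camera(name): name is "scene" or "side" or "wrist"; returns a dict with "frame" (480x640x3 uint8, red, green, blue), "K" (3x3 intrinsics, pixels), "R" (3x3) and "t" (3): a world point X has camera coordinates R X + t; the wrist camera has in their place "mount" (4x4, takes a point from camera to tool coordinates, whose origin is the TCP and whose axes are the flange's). Camera axes: x right, y down, z forward; pixel columns grow to the right and rows downward; lengths in m; the calibration is good to about 2 mm. A picture is of the moment at which its call begins: read the wrist's pose just before it. There is no depth.
- manip.close_job(): hands the job in, once; it reports no verdict.
Trained networks look in a picture, given as the dict that the camera call returned (one of the last four; its "shot" number tells which), for a name from the list of things; names that differ only in an ending like _2 or _b are one class to them, and where a whole thing is asked for, a point or a joint stands for the part that bears it (a point fixed in the world has none). Each returns a list of dicts, best first, with "confidence" (0 to 1); they miss things now and then, are a little off and sometimes report something else, mostly with a low value. They report only what shows in the picture. A call takes as long as a camera call. They do not tell look-alikes from the thing itself.
- manip.search_frame(picture, query): "rect" ([left, top, width, height] in pixels, round what is visible of it).
- manip.pinpoint(picture, query): "centre" ([column, row] in pixels: a listed point, or the origin of a listed thing).
The state is a dict: "time_s": time; "joint_positions": joint angles; "qd": joint speeds; "joint_torque": joint torques, N m; "tool_pos": TCP position; "eef_rot": TCP orientation; "ft_force": force on the tool from outside, world axes, zero at the start; "wrist_torque": the same for the moment, N m; "opening": opening from 0.0 (shut) to 1.0 (fully open).
Only numpy, scipy, OpenCV 4.12 (cv2) and the standard library are available. Lean on these libraries where they do the work, as an engineer would, in place of code of your own. Each camera call takes 0.05 s, during which the arm holds its last target. There are 200 camera calls.

## Working session

There is one attempt and no reset: what is moved stays moved. The work goes in short steps, Python scripts to look and compute and a tool call to move; the robot and the scene stay as the last step left them, time stands still between calls to the robot, and variables do not carry over. Pictures are saved under pics/ and viewed, about 8 in all and at most 12, crops included, and the job is handed in when it is done.

Besides the shell and the picture viewer there is one more tool, called after "Emit:" by a JSON object that holds its "api" and its "payload". move_arm: Moves the arm, as the interface text tells. Its arguments: {"type":"object","properties":{"targets":{"type":"array"},"grip_force":{"type":"number"}},"required":["targets"]}

```bash
ls; mkdir -p pics
cat > h.py <<'E'
import numpy as np, cv2
from station import manip
from scipy.spatial.transform import Rotation as Rn
def RT(q): return Rn.from_quat([q[1],q[2],q[3],q[0]]).as_matrix()
def snap(name):
    s=manip.get_state(); c=manip.camera(name)
    if name=="wrist":
        T=np.eye(4); T[:3,:3]=RT(s["eef_rot"]); T[:3,3]=s["tool_pos"]
        W=np.linalg.inv(T@np.array(c["mount"])); c["R_"],c["t_"]=W[:3,:3],W[:3,3]
    else: c["R_"],c["t_"]=np.array(c["R"]),np.array(c["t"])
    return c
def save(c,f): cv2.imwrite("pics/"+f,cv2.cvtColor(c["frame"],cv2.COLOR_RGB2BGR))
def P(c): return np.array(c["K"])@np.c_[c["R_"],c["t_"]]
def tri(cs,ps):
    A=[]
    for c,p in zip(cs,ps):
        M=P(c); A+= [p[0]*M[2]-M[0], p[1]*M[2]-M[1]]
    A=np.array(A); A/=np.linalg.norm(A[:,:3],axis=1)[:,None]
    return np.linalg.lstsq(A[:,:3],-A[:,3],rcond=None)[0]
def atz(c,p,z):
    M=P(c); A=np.array([p[0]*M[2]-M[0],p[1]*M[2]-M[1]])
    return np.r_[np.linalg.solve(A[:,:2],-A[:,3]-A[:,2]*z),z]
def proj(c,X):
    v=P(c)@np.r_[X,1]; return v[:2]/v[2]
E
python3 - <<'E'
from h import *
cs=[snap(n) for n in("scene","side","wrist")]
for n,c in zip("abc",cs): save(c,n+"0.png")
print(manip.get_state())
for c in cs: print(-c["R_"].T@c["t_"])
for q in["reader","tip","stand","tile_top","tile","spot","easel","panel","tape","spray","jar","jar2","brush","clip"]:
    for n,c in zip(("scene","side","wrist"),cs):
        print(q,n,[(np.round(d["centre"]).tolist(),round(d["confidence"],2)) for d in manip.pinpoint(c,q)[:3]])
cv2.imwrite("pics/all0.png",cv2.resize(cv2.cvtColor(np.hstack([c["frame"] for c in cs[:2]]),cv2.COLOR_RGB2BGR),(800,300)))
E
```

```text
pics
{'time_s': 0.15, 'joint_positions': array([-7.02908831e-02,  5.26749668e-02,  1.40147246e+00,  5.26216472e-06,
        1.68862188e+00, -7.02810070e-02]), 'qd': array([ 4.24904753e-04, -2.11729413e-03, -2.53432790e-03,  1.37400628e-04,
       -5.07803685e-05, -3.23355922e-03]), 'joint_torque': array([ 9.01752592e-04, -3.81951857e+01, -3.60423374e+01, -3.57651027e-05,
        4.66565543e-03,  6.07237575e-05]), 'tool_pos': array([5.24975982e-01, 2.99865910e-05, 4.04084356e-01]), 'eef_rot': array([-4.45914613e-04,  7.07109933e-01,  7.07103385e-01, -3.83796822e-04]), 'ft_force': array([-0.48272075, -0.24068349, -0.56946963]), 'wrist_torque': array([ 0.03006047, -0.05128676, -0.01362207]), 'opening': 1.0043841309955641}
[ 1.31933611 -0.07534002  1.22438759]
[ 0.25336169 -0.82125184  1.08048984]
[0.52502449 0.07938125 0.37400345]
reader scene [([457.0, 248.0], 0.63)]
reader side [([283.0, 148.0], 0.68)]
reader wrist []
tip scene []
tip side []
tip wrist []
stand scene [([451.0, 250.0], 0.75), ([496.0, 318.0], 0.55)]
stand side [([284.0, 156.0], 0.56)]
stand wrist []
tile_top scene [([227.0, 235.0], 0.91), ([162.0, 196.0], 0.78), ([179.0, 276.0], 0.75)]
tile_top side [([400.0, 387.0], 0.89), ([272.0, 458.0], 0.88), ([316.0, 349.0], 0.81)]
tile_top wrist [([225.0, 418.0], 0.87), ([198.0, 330.0], 0.18)]
tile scene [([169.0, 204.0], 0.93), ([182.0, 280.0], 0.87), ([230.0, 244.0], 0.57)]
tile side [([318.0, 357.0], 0.92), ([273.0, 465.0], 0.58)]
tile wrist [([233.0, 407.0], 0.88)]
spot scene [([351.0, 313.0], 0.38)]
spot side [([396.0, 192.0], 0.41)]
spot wrist [([485.0, 204.0], 0.96)]
easel scene [([357.0, 322.0], 0.94)]
easel side [([386.0, 212.0], 0.73)]
easel wrist [([450.0, 178.0], 0.68)]Traceback (most recent call last):
  File "<stdin>", line 8, in <module>
ValueError: it knows: brush, clip, easel, jar, reader, spot, spray, stand, tape, tile, tile_top, tip
```

View pics/a0.png

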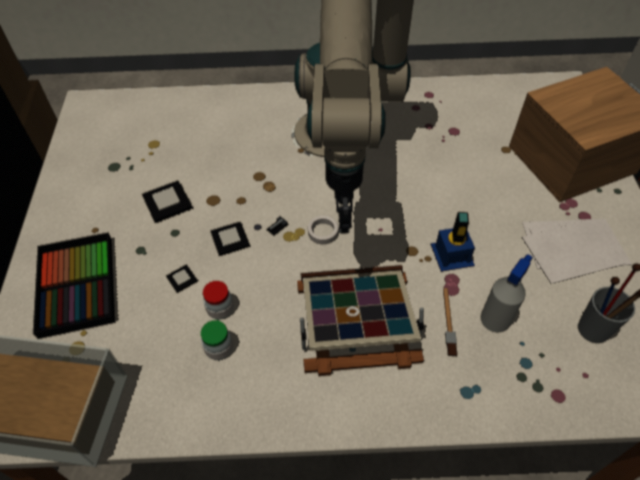

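View pics/b0.png

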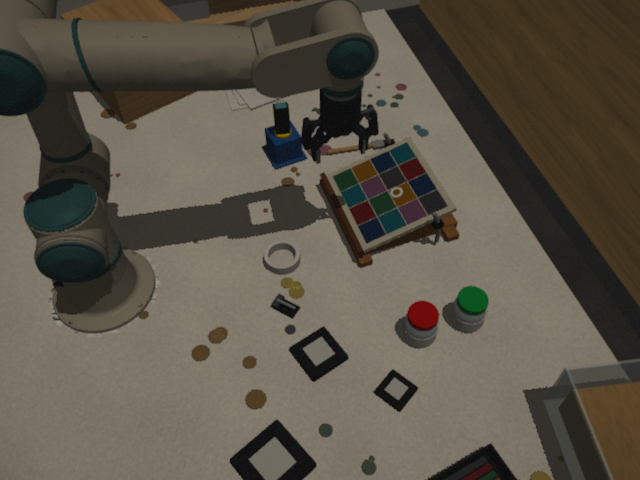

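Scene view: the stand with the reader is at (455,248), and the easel ring is at (352,312). The three tiles are at (167,200) large, (230,238) middle and (181,277) small, so the middle-sized one is at (230,238) in scene and (319,351) in side.

Run:
```python
from h import *
a,b,w=[snap(n) for n in("scene","side","wrist")]
def pp(c,q): return [np.array(d["centre"]) for d in manip.pinpoint(c,q)]
def near(L,p): return min(L,key=lambda x:np.hypot(*(x-p))) if L else None
def go(q,pa,pb,pw=None):
    u=[(c,near(pp(c,q),p)) for c,p in((a,pa),(b,pb),(w,pw)) if p is not None]
    u=[(c,p) for c,p in u if p is not None]
    print(q,[np.round(p,1).tolist() for _,p in u])
    if len(u)>1:
        X=tri(*zip(*u)); print("   ",X.round(4),"res",[(proj(c,X)-p).round(1).tolist() for c,p in u])
        return X
for i,x in enumerate([("tile_top",(227,235),(316,349),None),("tile",(230,244),(318,357),None),("spot",(351,313),(396,192),(485,204)),
 ("easel",(357,322),(386,212),(450,178)),("stand",(451,250),(284,156)),("reader",(457,248),(283,148)),("spray",(500,310),None),("tape",(323,230),(282,258)),
 ("jar",(216,300),(421,325)),("jar",(216,340),(470,310)),("brush",(449,320),(350,148)),("clip",(278,226),(285,306))]): go(*x)
for c in(a,b,w): print(pp(c,"tile_top"),pp(c,"brush"))
# tile sizes: quad areas of white squares
def loc(p): return atz(a,p,.018).round(3)
for p in((162,196),(227,235),(179,276)): print(loc(p))
A=cv2.cvtColor(a["frame"],cv2.COLOR_RGB2BGR);B=cv2.cvtColor(b["frame"],cv2.COLOR_RGB2BGR)
W=cv2.cvtColor(w["frame"],cv2.COLOR_RGB2BGR)
m=np.vstack([np.hstack([cv2.resize(A[190:290,410:510],(300,300),interpolation=3),cv2.resize(B[80:180,230:330],(300,300),interpolation=3)]),
])
m=np.hstack([m[:,:], cv2.resize(A[255:375,290:430],(200,300))*1])
m=np.vstack([m,np.hstack([cv2.resize(W,(400,300)),cv2.resize(B[120:280,300:480],(400,300))])])
cv2.imwrite("pics/m1.png",m)
```

```text
tile_top [[227.1, 234.7], [316.7, 351.0]]
    [ 0.3938 -0.2876  0.0223] res [[0.8, -0.7], [1.0, 0.9]]
tile [[226.3, 242.0], [316.9, 356.9]]
    [ 0.3958 -0.2904 -0.0029] res [[1.7, -1.6], [2.4, 2.0]]
spot [[352.5, 314.6], [396.5, 191.2], [485.3, 207.1]]
    [0.6717 0.0152 0.0729] res [[0.2, -1.6], [1.1, 1.4], [2.0, -2.6]]
easel [[358.5, 323.2], [387.7, 211.8], [447.9, 178.3]]
    [ 0.659   0.0299 -0.0023] res [[-1.2, 0.6], [-0.2, -0.9], [-1.1, -1.2]]
stand [[452.8, 256.7], [286.0, 154.1]]
    [ 0.4781  0.2889 -0.0026] res [[-0.2, 0.3], [-0.2, -0.3]]
reader [[457.9, 248.2], [283.5, 146.4]]
    [0.4726 0.2964 0.0222] res [[-1.1, 1.3], [-1.1, -1.2]]
spray []
tape [[321.6, 230.3], [282.2, 260.9]]
    [ 0.3832 -0.0434  0.0068] res [[-0.3, 0.3], [-0.4, -0.4]]
jar [[220.7, 307.9], [417.5, 334.9]]
    [ 0.6004 -0.2977 -0.0021] res [[-0.0, 0.0], [-0.0, -0.0]]
jar [[220.3, 347.8], [464.1, 321.8]]
    [ 0.7047 -0.294  -0.0075] res [[-0.3, 0.2], [-0.4, -0.3]]
brush [[449.9, 323.4], [362.9, 149.0]]
    [6.711e-01 2.461e-01 2.000e-04] res [[-0.6, 0.6], [-0.5, -0.5]]
clip [[277.8, 232.1], [284.0, 305.6]]
    [ 0.3642 -0.1545 -0.0085] res [[1.8, -1.9], [2.6, 2.2]]
[array([162.2, 200.4]), array([180.1, 275.9]), array([227.1, 234.7])] [array([449.9, 323.4])]
[array([271.9, 460.1]), array([316.7, 351. ]), array([397.9, 388. ])] [array([362.9, 149. ]), array([397.7, 189.6])]
[array([227.1, 414.7])] []
[ 0.249 -0.477  0.018]
[ 0.394 -0.29   0.018]
[ 0.516 -0.403  0.018]
```

View pics/m1.png

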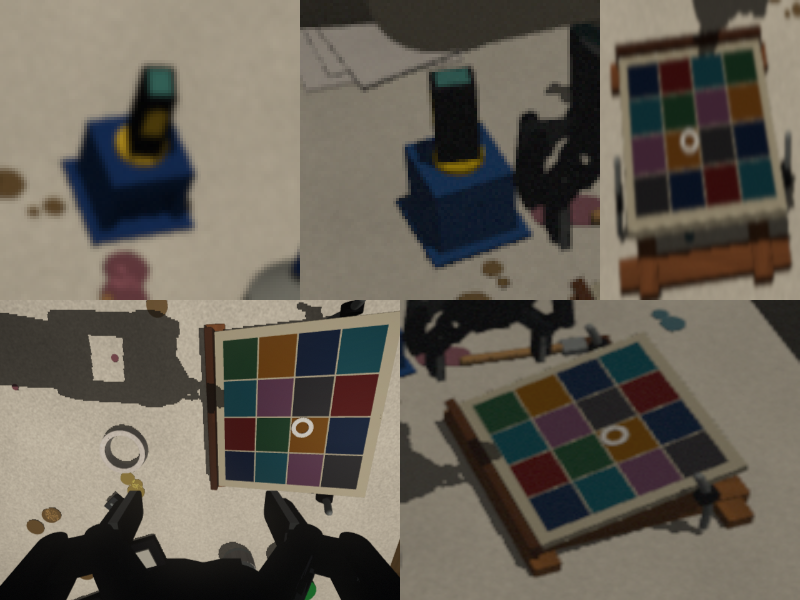

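Crops: the reader stands in its stand on the left (+y) and the ring sits in the orange cell. I'll move the wrist camera above the stand.

Emit:
{"api": "move_arm", "payload": {"targets": [{"dp":[-10,35,10],"rotation":[0,0,0],"jaw":85},{"dp":[-10,38,10],"rotation":[0,0,0],"jaw":85},{"dp":[-10,38,10],"rotation":[0,0,0],"jaw":85},{"dp":[-10,38,10],"rotation":[0,0,0],"jaw":85},{"dp":[-10,38,10],"rotation":[0,0,0],"jaw":85},{"dp":[0,20,0],"rotation":[0,0,0],"jaw":85},{"dp":[0,0,0],"rotation":[0,0,0],"jaw":85}]}}

```text
time_s: 3.48
tool_pos: [0.4711, 0.2128, 0.4559]
eef_rot: [-0.001, 0.709, 0.705, -0.0]
ft_force: [-0.6, -0.8, -1.0]
opening: 0.998
```

Run:
```python
from h import *
w=snap("wrist"); save(w,"w2.png"); s=manip.get_state(); print(s["time_s"],s["tool_pos"],s["eef_rot"],s["ft_force"])
for q in("reader","stand","easel","spot"):
    print(q,[(np.round(d["centre"],1),round(d["confidence"],2)) for d in manip.pinpoint(w,q)],[np.round(d["rect"]) for d in manip.search_frame(w,q)])
X=np.array([.478,.289,.155]); print(proj(w,X))
```

```text
3.5333 [0.47126364 0.21157505 0.45628381] [-7.13999354e-04  7.09676566e-01  7.04527222e-01 -2.35794830e-04] [ 0.02971558 -0.3680707   0.80898029]
reader [(array([324.7, 129.3]), 0.72)] [array([304., 110.,  50.,  44.])]
stand [] [array([281.,  88.,  87.,  88.])]
easel [(array([456.1, 319.3]), 0.67)] [array([372., 229., 225., 241.])]
spot [] []
[334.44144991 134.55746462]
```

View pics/w2.png

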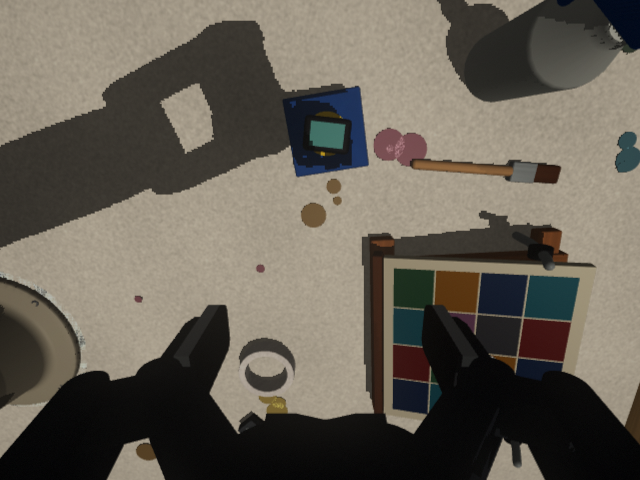

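Wrist view: the reader's teal top is at about (327,135), slightly yawed with its long side near world x. I'll segment it for yaw and triangulate.

Run:
```python
from h import *
w,a,b=snap("wrist"),snap("scene"),snap("side")
def teal(c,box):
    x0,y0,x1,y1=box; h=cv2.cvtColor(c["frame"],cv2.COLOR_RGB2HSV)[y0:y1,x0:x1]
    m=cv2.inRange(h,(75,60,60),(100,255,255)); n,l,st,ce=cv2.connectedComponentsWithStats(m)
    i=1+np.argmax(st[1:,4]); r=cv2.minAreaRect(np.argwhere(l==i)[:,::-1].astype(np.float32))
    print(st[i],ce[i]+[x0,y0],r); return np.array(r[0])+[x0,y0],cv2.boxPoints(r)+[x0,y0]
pw,bw=teal(w,(270,80,380,190)); pa,_=teal(a,(440,200,485,260)); pb,_=teal(b,(260,90,310,140))
X=tri([w,a,b],[pw,pa,pb]); print(X,[proj(c,X)-p for c,p in zip((w,a,b),(pw,pa,pb))])
print("atz wrist",atz(w,pw,.155)); Q=np.array([atz(w,p,.155) for p in bw])
for i in range(4):
    d=Q[(i+1)%4]-Q[i]; print(np.linalg.norm(d[:2]),np.degrees(np.arctan2(d[1],d[0])))
# blue stand top square yaw
h=cv2.cvtColor(w["frame"],cv2.COLOR_RGB2HSV)[70:190,270:390]; m=cv2.inRange(h,(105,120,40),(125,255,255))
r=cv2.minAreaRect(np.argwhere(m>0)[:,::-1].astype(np.float32)); print(r)
print(manip.get_state()["joint_positions"])
```

```text
[ 37  34  37  29 881] [324.5800227  128.05902384] ((54.30488586425781, 48.256099700927734), (35.11723327636719, 25.6201171875), 6.34019136428833)
[20 13  8  9 63] [463.12698413 216.92063492] ((23.5, 17.0), (8.0, 7.0), 90.0)
[15 13 11  6 49] [280.46938776 105.28571429] ((20.161540985107422, 15.29231071472168), (4.589285373687744, 10.170848846435547), 82.87498474121094)
[0.47307605 0.28880377 0.15544518] [array([1.68857359, 0.44021035]), array([ 0.31295463, -0.35603303]), array([-0.25705956,  0.38344853])]
atz wrist [0.47180023 0.28913735 0.155     ]
0.018409019943106866 81.6388269970017
0.026293640209370448 -6.668446873388646
0.018458997416779123 -96.51837483416281
0.026885841776089266 173.20806245732862
((55.75675964355469, 57.0405387878418), (79.24031066894531, 76.11672973632812), 80.53767395019531)
[3.45449550e-01 2.21259353e-02 1.33105365e+00 8.03333532e-04
 1.79049370e+00 3.57580074e-01]
```

Emit:
{"api": "move_arm", "payload": {"targets": [{"dp":[0,6,-4],"rotation":[0,0,-0.12],"jaw":85},{"dp":[0,6,-4],"rotation":[0,0,-0.12],"jaw":85},{"dp":[0,6,-4],"rotation":[0,0,-0.12],"jaw":85},{"dp":[0,6,-4],"rotation":[0,0,-0.12],"jaw":85},{"dp":[0,6,-4],"rotation":[0,0,-0.12],"jaw":85},{"dp":[0,6,-4],"rotation":[0,0,-0.12],"jaw":85},{"dp":[0,6,-4],"rotation":[0,0,-0.12],"jaw":85},{"dp":[0,6,-4],"rotation":[0,0,-0.12],"jaw":85},{"dp":[0,6,-4],"rotation":[0,0,-0.12],"jaw":85},{"dp":[0,6,-4],"rotation":[0,0,-0.12],"jaw":85},{"dp":[0,6,-4],"rotation":[0,0,-0.12],"jaw":85},{"dp":[0,6,-4],"rotation":[0,0,-0.12],"jaw":85},{"dp":[0,6,-4],"rotation":[0,0,-0.12],"jaw":85},{"dp":[0,0,0],"rotation":[0,0,-0.12],"jaw":85},{"dp":[0,0,0],"rotation":[0,0,0],"jaw":85}]}}

```text
time_s: 5.33
tool_pos: [0.4729, 0.2888, 0.4009]
eef_rot: [0.001, 0.995, -0.096, -0.001]
ft_force: [0.0, -0.2, -0.2]
opening: 0.991
```

```bash
cat > st.py <<'E'
from h import *
s=manip.get_state(); R=RT(s["eef_rot"])
print("t",round(s["time_s"],2),"pos",(s["tool_pos"]*1000).round(1),"F",s["ft_force"].round(2),"M",s["wrist_torque"].round(2),"open",round(s["opening"]*85.4,1))
print("yaw x deg",np.degrees(np.arctan2(R[1,0],R[0,0])).round(2),"z axis",R[:,2].round(4),"grasp",(s["tool_pos"]*1000+155*R[:,2]).round(1))
E
python3 st.py
```

```text
t 5.33 pos [472.9 288.8 400.9] F [ 0.01 -0.2  -0.24] M [0.   0.04 0.  ] open 84.6
yaw x deg -10.96 z axis [-0.0013 -0.0013 -1.    ] grasp [472.7 288.6 245.9]
```

Emit:
{"api": "move_arm", "payload": {"targets": [{"dp":[0,0,-20],"rotation":[0,0,0.055],"jaw":85},{"dp":[0,0,-25],"rotation":[0,0,0],"jaw":85},{"dp":[0,0,-25],"rotation":[0,0,0],"jaw":85},{"dp":[0,0,-25],"rotation":[0,0,0],"jaw":85},{"dp":[0,0,-18],"rotation":[0,0,0],"jaw":85},{"dp":[0,0,-6],"rotation":[0,0,0],"jaw":85},{"dp":[0,0,0],"rotation":[0,0,0],"jaw":85}]}}

```text
time_s: 5.92
tool_pos: [0.4727, 0.2874, 0.2799]
eef_rot: [-0.001, 0.999, -0.054, 0.002]
ft_force: [-0.3, -0.1, 0.0]
opening: 0.992
```

Run:
```python
import runpy; runpy.run_path("st.py")
from h import *
w,a,b=snap("wrist"),snap("scene"),snap("side")
f=lambda c,x0,y0,x1,y1:cv2.resize(cv2.cvtColor(c["frame"],cv2.COLOR_RGB2BGR)[y0:y1,x0:x1],(400,300),interpolation=3)
m=np.vstack([np.hstack([f(a,400,180,520,270),f(b,210,70,350,175)]),np.hstack([f(w,0,0,640,480),f(w,160,240,480,480)])])
cv2.imwrite("pics/m3.png",m)
```

```text
t 5.92 pos [472.7 287.4 279.9] F [-0.29 -0.06  0.05] M [-0.04 -0.05  0.04] open 84.8
yaw x deg -6.23 z axis [ 0.0042  0.0013 -1.    ] grasp [473.4 287.6 124.9]
```

View pics/m3.png

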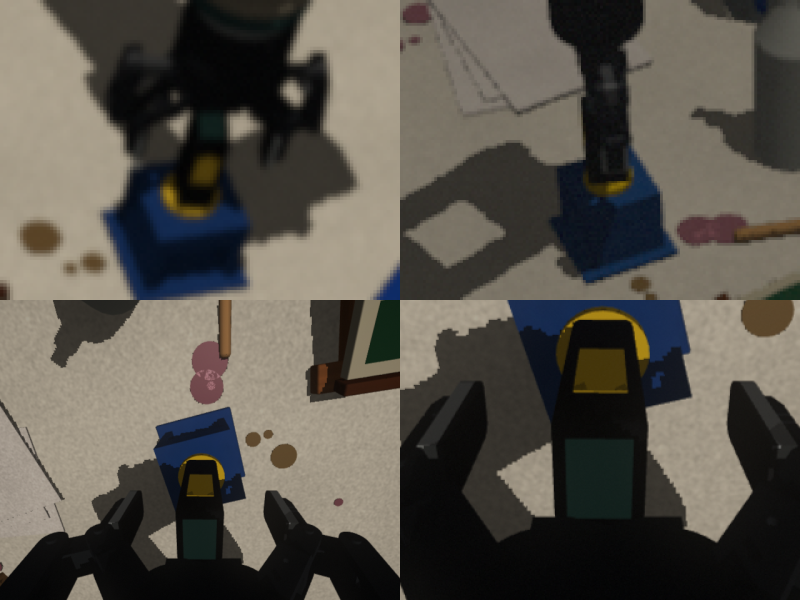

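Fingers are straddling the body, with the reader centred and aligned in the wrist view. Closing now.

Emit:
{"api": "move_arm", "payload": {"targets": [{"dp":[0,0,0],"rotation":[0,0,0],"jaw":30},{"dp":[0,0,0],"rotation":[0,0,0],"jaw":22},{"dp":[0,0,0],"rotation":[0,0,0],"jaw":15},{"dp":[0,0,0],"rotation":[0,0,0],"jaw":15},{"dp":[0,0,0],"rotation":[0,0,0],"jaw":15},{"dp":[0,0,0],"rotation":[0,0,0],"jaw":15},{"dp":[0,0,0],"rotation":[0,0,0],"jaw":15},{"dp":[0,0,0],"rotation":[0,0,0],"jaw":15}], "grip_force": 45}}

```text
time_s: 6.73
tool_pos: [0.4742, 0.2882, 0.2887]
eef_rot: [-0.004, 0.998, -0.054, 0.008]
ft_force: [0.8, -0.3, 0.7]
opening: 0.299
```

```bash
python3 st.py
```

```text
t 6.73 pos [474.2 288.2 288.7] F [ 0.84 -0.33  0.68] M [-0.   -0.07 -0.03] open 25.5
yaw x deg -6.21 z axis [ 0.0168  0.0075 -0.9998] grasp [476.8 289.4 133.7]
```

Emit:
{"api": "move_arm", "payload": {"targets": [{"dp":[0,0,12],"rotation":[0,0,0],"jaw":15},{"dp":[0,0,16],"rotation":[0,0,0],"jaw":15},{"dp":[0,0,18],"rotation":[0,0,0],"jaw":15},{"dp":[0,0,20],"rotation":[0,0,0],"jaw":15},{"dp":[0,0,20],"rotation":[0,0,0],"jaw":15},{"dp":[0,0,20],"rotation":[0,0,0],"jaw":15},{"dp":[0,0,20],"rotation":[0,0,0],"jaw":15},{"dp":[0,0,10],"rotation":[0,0,0],"jaw":15},{"dp":[0,0,0],"rotation":[0,0,0],"jaw":15}]}}

```text
time_s: 7.48
tool_pos: [0.472, 0.2872, 0.4328]
eef_rot: [-0.003, 0.999, -0.054, 0.005]
ft_force: [0.4, 1.0, -1.6]
opening: 0.302
```

Run:
```python
import runpy; runpy.run_path("st.py")
from h import *
w,a,b=snap("wrist"),snap("scene"),snap("side")
for c in(a,b,w):
    for q in("reader","tip"): print(q,[(np.round(d["centre"],1),round(d["confidence"],2)) for d in manip.pinpoint(c,q)])
s=manip.get_state();R=RT(s["eef_rot"]);g=s["tool_pos"]+.155*R[:,2]
for c in(a,b): print("exp tip",proj(c,g+R[:,2]*.114),"origin",proj(c,g+R[:,2]*.1))
f=lambda c,x0,y0,x1,y1:cv2.resize(cv2.cvtColor(c["frame"],cv2.COLOR_RGB2BGR)[y0:y1,x0:x1],(400,300),interpolation=3)
m=np.vstack([np.hstack([f(a,410,140,530,230),f(b,210,40,350,145)]),np.hstack([f(w,0,0,640,480),f(w,240,240,400,360)])])
cv2.imwrite("pics/m4.png",m); save(a,"a4.png"); save(b,"b4.png")
```

```text
t 7.48 pos [472.  287.2 432.8] F [ 0.37  1.01 -1.62] M [ 0.02 -0.04 -0.05] open 25.8
yaw x deg -6.19 z axis [ 0.0106  0.0048 -0.9999] grasp [473.6 288.  277.8]
reader [(array([467. , 209.6]), 0.94), (array([275.5, 230.1]), 0.36)]
tip [(array([359.7, 323.2]), 0.25)]
reader [(array([276.3, 103.9]), 0.71)]
tip []
reader [(array([324.2, 253.4]), 0.66)]
tip []
exp tip [463.80237458 215.64118062] origin [464.92238504 211.81576904]
exp tip [280.09122246 104.40570394] origin [279.67731389  99.68446357]
```

View pics/m4.png

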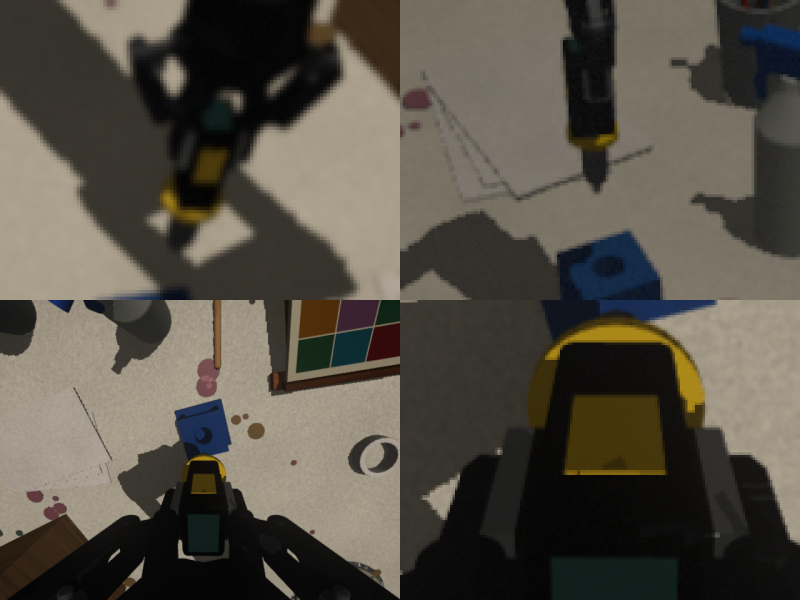

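Reader is out and held; the side crop shows the nose clear above the stand hole. Moving it over the middle tile.

Emit:
{"api": "move_arm", "payload": {"targets": [{"dp":[-3,-15,0],"rotation":[-0.005,0.01,0],"jaw":15},{"dp":[-4,-28,0],"rotation":[0,0,0],"jaw":15},{"dp":[-5,-36,0],"rotation":[0,0,0],"jaw":15},{"dp":[-5,-36,0],"rotation":[0,0,0],"jaw":15},{"dp":[-5,-36,0],"rotation":[0,0,0],"jaw":15},{"dp":[-5,-36,0],"rotation":[0,0,0],"jaw":15},{"dp":[-5,-36,0],"rotation":[0,0,0],"jaw":15},{"dp":[-5,-36,0],"rotation":[0,0,0],"jaw":15},{"dp":[-5,-36,0],"rotation":[0,0,0],"jaw":15},{"dp":[-5,-36,0],"rotation":[0,0,0],"jaw":15},{"dp":[-5,-36,0],"rotation":[0,0,0],"jaw":15},{"dp":[-5,-36,0],"rotation":[0,0,0],"jaw":15},{"dp":[-5,-36,0],"rotation":[0,0,0],"jaw":15},{"dp":[-5,-36,0],"rotation":[0,0,0],"jaw":15},{"dp":[-5,-36,0],"rotation":[0,0,0],"jaw":15},{"dp":[-4,-36,0],"rotation":[0,0,0],"jaw":15},{"dp":[-3,-20,0],"rotation":[0,0,0],"jaw":15},{"dp":[0,0,0],"rotation":[0,0,0],"jaw":15}]}}

```text
time_s: 9.43
tool_pos: [0.3807, -0.3033, 0.4229]
eef_rot: [0.003, 0.999, -0.051, -0.004]
ft_force: [-0.2, -0.4, -2.1]
opening: 0.3
```

```bash
cat > collar.py <<'E'
from h import *
from scipy.optimize import least_squares
def measure(w):
    h=cv2.cvtColor(w["frame"],cv2.COLOR_RGB2HSV)
    y=cv2.inRange(h,(18,120,60),(35,255,255)); n,l,st,ce=cv2.connectedComponentsWithStats(y)
    print("yellow",[s.tolist() for s in st[1:] if s[4]>80])
    t=cv2.inRange(h[330:,250:400],(70,60,20),(100,255,255)); n,l2,st2,_=cv2.connectedComponentsWithStats(t)
    print("teal",[(s+[250,330,0,0,0]).tolist() for s in st2[1:] if s[4]>80])
if __name__=="__main__":
    import runpy; runpy.run_path("st.py")
    w,a,b=snap("wrist"),snap("scene"),snap("side"); save(w,"w5.png"); save(a,"a5.png"); save(b,"b5.png")
    measure(w); M=np.array(w["mount"]); print(M.round(4).tolist()); print(np.array(w["K"]).round(1).tolist())
    print([(d["centre"],d["confidence"]) for d in manip.pinpoint(w,"tile_top")])
    A=[[c,np.array(min(manip.pinpoint(c,"tile_top"),key=lambda d:np.hypot(*(np.array(d["centre"])-p)))["centre"])] for c,p in((a,(227,235)),(b,(317,350)))]
    print(A[0][1],A[1][1],tri([A[0][0],A[1][0]],[A[0][1],A[1][1]]))
    for c in(a,b): print([(np.round(d["centre"],1),round(d["confidence"],2)) for q in("tip","reader") for d in manip.pinpoint(c,q)])
    f=lambda c,x0,y0,x1,y1:cv2.resize(cv2.cvtColor(c["frame"],cv2.COLOR_RGB2BGR)[y0:y1,x0:x1],(400,300),interpolation=3)
    cv2.imwrite("pics/m5.png",np.vstack([np.hstack([f(a,170,160,290,250),f(b,240,270,380,375)]),np.hstack([f(w,0,0,640,480),f(w,240,240,400,360)])]))
E
python3 collar.py
```

```text
t 9.43 pos [ 380.7 -303.3  422.9] F [-0.21 -0.38 -2.07] M [ 0.07 -0.05  0.02] open 25.7
yaw x deg -5.86 z axis [-0.009  -0.0046 -0.9999] grasp [ 379.3 -304.   267.9]
yellow [[141, 192, 47, 38, 1128], [291, 247, 72, 44, 837], [307, 279, 39, 31, 1078]]
teal [[300, 343, 51, 61, 3002]]
[[0.0004, -0.9499, -0.3126, 0.0803], [1.0, 0.0003, 0.0002, 0.0008], [-0.0, -0.3126, 0.9499, 0.03], [0.0, 0.0, 0.0, 1.0]]
[[338.8, 0.0, 325.3], [0.0, 338.8, 241.1], [0.0, 0.0, 1.0]]
[([304.3, 191.1], 0.92), ([404.9, 62.3], 0.85), ([465.7, 291.3], 0.63)]
[228.4 235.9] [318.8 348.5] [ 0.3989338  -0.28393797  0.02343435]
[(array([357.4, 323.6]), 0.38), (array([492.5, 319.9]), 0.37), (array([216.1, 193.3]), 0.78)]
[(array([468.4, 320.5]), 0.4), (array([307.7, 327.5]), 0.93)]
```

View pics/m5.png

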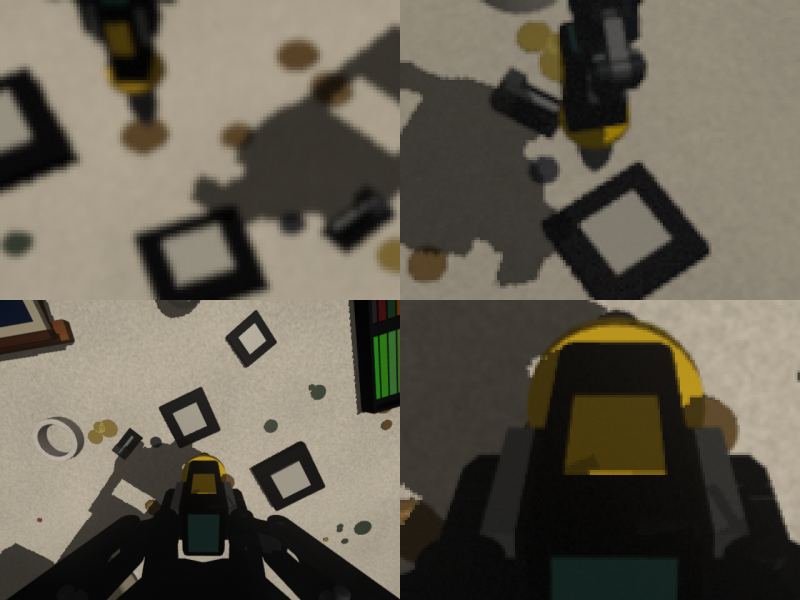

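```bash
python3 - <<'E'
from h import *
from scipy.optimize import least_squares
w=snap("wrist"); M=np.linalg.inv(np.array(w["mount"])); K=np.array(w["K"])
def pj(p): v=(M[:3,:3]@p.T).T+M[:3,3]; v=v@K.T; return v[:,:2]/v[:,2:]
ph=np.linspace(0,2*np.pi,400); C=np.c_[21*np.cos(ph),21*np.sin(ph),0*ph]/1000
def model(zg,x0,th,y0=0,ph2=0):
    def T(p):  # reader -> tool, flipped z ; rotated about grasp point
        q=np.c_[p[:,0],p[:,1],zg-p[:,2]]; R=Rn.from_rotvec([ph2,th,0]).as_matrix()
        return q@R.T+[x0,y0,.155]
    cu=pj(T(C+[0,0,.051])); cl=pj(T(C+[0,0,.045])); c=np.vstack([cu,cl])
    tp=pj(T(np.array([[.018,.013,.13],[.018,-.013,.13],[-.018,.013,.13],[.0132,.009,.13],[.0132,-.009,.13],[-.0132,0,.13]])))
    return c[:,1].min(),c[:,0].min(),c[:,0].max(),tp.round(1).tolist()
for zg in(.1,.105,.11): print(zg,model(zg,0,0))
meas=np.array([247,291,363])
g=cv2.cvtColor(w["frame"],cv2.COLOR_RGB2GRAY); print(g[325:425:2,325].tolist()); print("row 338",g[338,280:375].tolist())
def res(v,):
    zg,x0,th,y0=v; m=model(*v); tp=np.array(m[3])
    return np.r_[np.array(m[:3])-meas, tp[3:5,1].mean()-343, (tp[5,1]-404), x0/.001]
r=least_squares(res,[.103,0,0,0],x_scale=[.01,.01,.1,.01],diff_step=1e-3); print(r.x,np.degrees(r.x[2]),r.fun)
c=w; t=manip.pinpoint(w,"tile_top")[0]["centre"]; print(t,atz(w,t,.018));
E
python3 st.py
```

```text
0.1 (np.float64(241.22240521123481), np.float64(286.4205597420262), np.float64(361.19715227473836), [[362.9, 332.1], [282.6, 332.1], [359.4, 419.4], [350.2, 344.8], [295.4, 344.8], [322.9, 408.7]])
0.105 (np.float64(238.49426366649024), np.float64(287.3668767255163), np.float64(360.32199427059254), [[361.3, 323.7], [284.4, 323.7], [358.1, 408.5], [349.2, 336.0], [296.6, 336.0], [323.0, 398.1]])
0.11 (np.float64(235.89631534729045), np.float64(288.26816499309064), np.float64(359.4884569540208), [[359.9, 316.0], [286.0, 316.0], [356.9, 398.3], [348.2, 327.9], [297.7, 327.9], [323.1, 388.2]])
[7, 7, 7, 8, 8, 8, 9, 5, 6, 24, 29, 29, 29, 28, 29, 28, 29, 29, 29, 29, 29, 30, 29, 29, 29, 29, 29, 29, 29, 29, 29, 29, 29, 29, 29, 30, 29, 29, 29, 18, 8, 5, 99, 160, 158, 159, 164, 91, 9, 8]
row 338 [18, 34, 39, 39, 38, 34, 9, 9, 10, 9, 8, 7, 7, 6, 5, 7, 7, 7, 7, 8, 6, 6, 8, 6, 7, 6, 4, 8, 6, 6, 4, 6, 4, 7, 7, 7, 6, 7, 8, 6, 9, 7, 10, 7, 5, 7, 7, 7, 9, 7, 9, 9, 8, 8, 7, 9, 8, 9, 9, 9, 9, 6, 8, 9, 9, 10, 8, 9, 11, 9, 8, 9, 11, 10, 11, 11, 9, 9, 11, 10, 10, 13, 13, 13, 13, 22, 39, 39, 40, 38, 30, 17, 13, 14, 14]
[ 9.95829532e-02 -3.83271771e-05 -6.68979152e-02  1.79524120e-03] -3.832968196636704 [ 0.01857383 -1.27836877  1.27653027 -4.3         2.9        -0.03832718]
[409.2, 62.1] [ 0.51428515 -0.39892764  0.018     ]
t 10.03 pos [ 381.9 -299.6  423.8] F [-0.84  0.55 -2.58] M [0.02 0.02 0.02] open 25.4
yaw x deg -5.57 z axis [-0.0076 -0.0046 -1.    ] grasp [ 380.7 -300.3  268.8]
```

Run:
```python
from h import *
a,b,w=snap("scene"),snap("side"),snap("wrist"); s=manip.get_state()
def tf(X,pos,q): return (RT(q).T@(X-np.array(pos)))*1000
def best(c,q,p): return np.array(min(manip.pinpoint(c,q),key=lambda d:np.hypot(*(np.array(d["centre"])-p)))["centre"])
print("lift", tf(tri([a,b],[(467,209.6),(276.3,103.9)]),[.472,.2872,.4328],[-.003,.999,-.054,.005]))
print("tile1",tf(tri([a,b],[(216.1,193.3),(307.7,327.5)]),[.3807,-.3033,.4229],[.003,.999,-.051,-.004]))
ra,rb=best(a,"reader",(217,193)),best(b,"reader",(308,328)); print(ra,rb,tf(tri([a,b],[ra,rb]),s["tool_pos"],s["eef_rot"]))
for d in manip.pinpoint(w,"tile_top"): print(d["centre"],d["confidence"],atz(w,d["centre"],.018))
for d in manip.pinpoint(w,"reader"): print("reader w",d["centre"])
# tile white quad in the three views
def quad(c,p):
    g=cv2.cvtColor(c["frame"],cv2.COLOR_RGB2GRAY); m=np.zeros((482,642),np.uint8)
    img=c["frame"].copy(); k=(int(p[0]),int(p[1])); n,_,m,_=cv2.floodFill(img,m,k,0,(14,)*3,(14,)*3,cv2.FLOODFILL_FIXED_RANGE)
    mm=m[1:-1,1:-1]; mu=cv2.moments(mm,True); return np.array([mu["m10"]/mu["m00"],mu["m01"]/mu["m00"]]),n
qs=[quad(a,(227,237)),quad(b,(317,350)),quad(w,(302,190))]; print(qs)
print("tile abw",tri([a,b,w],[q[0] for q in qs]),"ab",tri([a,b],[q[0] for q in qs[:2]]),"w",atz(w,qs[2][0],.018),"a",atz(a,qs[0][0],.018),"b",atz(b,qs[1][0],.018))
import runpy; runpy.run_path("st.py")
```

```text
lift [-12.16872017  -3.98616664 269.27958437]
tile1 [ -7.53561718  -2.60287782 268.01761584]
[215.7 191.9] [306.4 326.7] [-10.36979038   1.59309101 265.36536031]
[307.1, 191.0] 0.9 [ 0.39597538 -0.28383501  0.018     ]
[409.2, 62.6] 0.87 [ 0.5134474  -0.39937771  0.018     ]
[465.7, 290.7] 0.6 [ 0.25414893 -0.46418755  0.018     ]
reader w [325.0, 254.6]
[(array([228.85945946, 235.87027027]), 185), (array([318.31291028, 350.73960613]), 457), (array([306.8681388 , 191.44164038]), 1585)]
tile abw [ 0.39617525 -0.28422284  0.01860546] ab [ 0.39650639 -0.28458535  0.01875636] w [ 0.39550962 -0.28352184  0.018     ] a [ 0.39668838 -0.28537991  0.018     ] b [ 0.39610755 -0.28334368  0.018     ]
t 10.38 pos [ 381.8 -300.   423.6] F [ 1.1  -0.4  -2.62] M [-0.01 -0.03  0.01] open 25.2
yaw x deg -5.61 z axis [-0.0078 -0.0044 -1.    ] grasp [ 380.6 -300.7  268.7]
```

Emit:
{"api": "move_arm", "payload": {"targets": [{"dp":[2,4,-15],"rotation":[0.002,-0.025,0],"jaw":15},{"dp":[2,6,-20],"rotation":[0.002,-0.025,0],"jaw":15},{"dp":[1,6,-22],"rotation":[0,-0.025,0],"jaw":15},{"dp":[0,0,-22],"rotation":[0,0,0],"jaw":15},{"dp":[0,0,-20],"rotation":[0,0,0],"jaw":15},{"dp":[0,0,-5],"rotation":[0,0,0],"jaw":15},{"dp":[0,0,0],"rotation":[0,0,0],"jaw":15}]}}

```text
time_s: 10.97
tool_pos: [0.3863, -0.2832, 0.3176]
eef_rot: [-0.0, 0.998, -0.05, 0.037]
ft_force: [-0.1, 0.3, -1.3]
opening: 0.302
```

Run:
```python
from h import *
import runpy; runpy.run_path("st.py")
a,b,w=snap("scene"),snap("side"),snap("wrist")
f=lambda c,x0,y0,x1,y1:cv2.resize(cv2.cvtColor(c["frame"],cv2.COLOR_RGB2BGR)[y0:y1,x0:x1],(400,300),interpolation=3)
cv2.imwrite("pics/m6.png",np.hstack([f(a,180,180,280,255),f(b,260,290,380,380)]))
def best(c,q,p): 
    L=manip.pinpoint(c,q); return np.array(min(L,key=lambda d:np.hypot(*(np.array(d["centre"])-p)))["centre"])
ra,rb=best(a,"reader",(228,225)),best(b,"reader",(318,345)); print(ra,rb,tri([a,b],[ra,rb]))
T=np.array([.3962,-.2842,.0186]); print(proj(a,T),proj(b,T))
```

```text
t 10.97 pos [ 386.3 -283.2  317.6] F [-0.11  0.3  -1.35] M [0.03 0.03 0.01] open 25.8
yaw x deg -5.71 z axis [ 0.0739 -0.0033 -0.9973] grasp [ 397.8 -283.7  163. ]
[227.6 229.7] [318.7 343.7] [ 0.39762754 -0.28421111  0.04626833]
[229.28986494 235.56427368] [318.47864872 350.96105221]
```

View pics/m6.png

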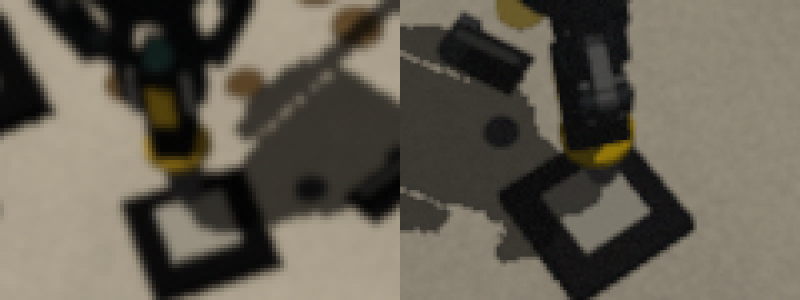

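Crops show the reader upright over the tile, its nose end at about (228,230) scene and (319,344) side, just above the centre. I'll descend gently, feeling for contact.

Emit:
{"api": "move_arm", "payload": {"targets": [{"dp":[0,0,-3],"rotation":[0,0,0],"jaw":15},{"dp":[0,0,-3],"rotation":[0,0,0],"jaw":15},{"dp":[0,0,-3],"rotation":[0,0,0],"jaw":15},{"dp":[0,0,-2],"rotation":[0,0,0],"jaw":15},{"dp":[0,0,0],"rotation":[0,0,0],"jaw":15}]}}

```text
time_s: 11.63
tool_pos: [0.3872, -0.2841, 0.3111]
eef_rot: [0.003, 0.998, -0.05, 0.041]
ft_force: [-0.5, 0.2, -1.9]
opening: 0.3
```

```bash
python3 st.py
python3 - <<'E'
from h import *
F=[]
for i in range(4): snap("wrist"); F.append(manip.get_state()["ft_force"])
print(np.mean(F,0),np.std(F,0))
E
```

```text
t 11.63 pos [ 387.2 -284.1  311.1] F [-0.46  0.24 -1.9 ] M [0.01 0.07 0.01] open 25.7
yaw x deg -5.69 z axis [ 0.0816 -0.0101 -0.9966] grasp [ 399.8 -285.7  156.7]
[ 0.39629191 -0.30169903 -1.69650232] [0.7051845  0.4368601  0.50137357]
```

Emit:
{"api": "move_arm", "payload": {"targets": [{"dp":[-1,2,-4],"rotation":[0.007,0.007,0],"jaw":15},{"dp":[0,0,-4],"rotation":[0,0,0],"jaw":15},{"dp":[0,0,-3],"rotation":[0,0,0],"jaw":15},{"dp":[0,0,-3],"rotation":[0,0,0],"jaw":15}]}}

```text
time_s: 12.17
tool_pos: [0.3862, -0.282, 0.2972]
eef_rot: [0.0, 0.998, -0.05, 0.038]
ft_force: [-1.3, 0.4, -1.5]
opening: 0.3
```

```bash
cat > ff.py <<'E'
from h import *
import runpy
F=[];Q=[]
for i in range(5): snap("wrist"); s=manip.get_state(); F.append(s["ft_force"]); Q.append(s["tool_pos"])
print("F",np.mean(F,0).round(2),"sd",np.std(F,0).round(2),"pos",(np.mean(Q,0)*1000).round(1))
runpy.run_path("st.py")
E
python3 ff.py
```

```text
F [-0.14  0.29 -2.24] sd [0.76 0.33 0.57] pos [ 386.2 -282.   297.2]
t 12.42 pos [ 386.3 -282.1  297.8] F [ 0.98  0.14 -1.39] M [0.01 0.05 0.02] open 25.8
yaw x deg -5.72 z axis [ 0.0759 -0.0041 -0.9971] grasp [ 398.1 -282.7  143.2]
```

Emit:
{"api": "move_arm", "payload": {"targets": [{"dp":[0,-1,-3],"rotation":[0,0,0],"jaw":15},{"dp":[0,0,-3],"rotation":[0,0,0],"jaw":15}]}}

```text
time_s: 12.58
tool_pos: [0.3865, -0.2833, 0.2926]
eef_rot: [0.001, 0.998, -0.05, 0.039]
ft_force: [-1.2, 0.7, 0.1]
opening: 0.293
```

```bash
python3 ff.py
```

```text
F [ 0.25  0.21 -0.11] sd [0.31 0.17 0.33] pos [ 386.5 -283.2  292.5]
t 12.83 pos [ 386.5 -283.2  292.8] F [0.64 0.49 0.4 ] M [0.01 0.06 0.02] open 25.1
yaw x deg -5.71 z axis [ 0.0775 -0.0055 -0.997 ] grasp [ 398.5 -284.1  138.2]
```

Contact: the force rose about 1.8 N, so the tip is pushed in about 3 mm. I'll hold still through camera calls, which keep the last target.

```bash
python3 - <<'E'
from h import *
F=[]
for i in range(21): c=manip.camera("wrist"); s=manip.get_state(); F.append(s["ft_force"])
F=np.array(F); print(F.mean(0),F[:,2].round(1))
E
cat > fit.py <<'E'
from h import *
E
python3 st.py
```

```text
[ 0.19234923 -0.43665338 -0.14832195] [-0.1  0.3 -0.1 -1.  -0.5  0.1  0.3 -0.1  0.5 -1.2  0.   0.2  0.2 -0.3
  0.1 -0.3 -0.6  0.3 -0.1 -0.2 -1.1]
t 13.88 pos [ 386.5 -283.2  292.5] F [-0.49 -0.87 -1.05] M [-0.15 -0.13  0.02] open 25.5
yaw x deg -5.71 z axis [ 0.0771 -0.0052 -0.997 ] grasp [ 398.4 -284.   138. ]
```

Emit:
{"api": "move_arm", "payload": {"targets": [{"dp":[0,0,-2],"rotation":[0,0,0],"jaw":15}]}}

```text
time_s: 13.97
tool_pos: [0.3865, -0.2832, 0.2908]
eef_rot: [0.001, 0.998, -0.05, 0.039]
ft_force: [0.4, -0.1, 1.0]
opening: 0.297
```

```bash
python3 - <<'E'
from h import *
F=[];Z=[];A=[];B=[]
def best(c,q,p):
    L=manip.pinpoint(c,q); L=[np.array(d["centre"]) for d in L if np.hypot(*(np.array(d["centre"])-p))<25]
    return min(L,key=lambda x:np.hypot(*(x-p))) if L else None
def f(): s=manip.get_state(); F.append(s["ft_force"]); Z.append(s["tool_pos"]*1000)
for i in range(6):
    a=snap("scene"); f(); b=snap("side"); f()
    A.append(best(a,"reader",(228,231))); B.append(best(b,"reader",(318,346)))
    # each network call also takes 0.05 s
print(np.mean(F,0),np.mean(Z,0)); 
A=[x for x in A if x is not None]; B=[x for x in B if x is not None]
print(tri([a,b],[np.mean(A,0),np.mean(B,0)]))
E
python3 st.py
```

```text
[ 0.70573008 -0.50544106  0.3935523 ] [ 386.50591726 -283.18847389  290.53290632]
[ 0.39720053 -0.28194297  0.02290236]
t 15.17 pos [ 386.5 -283.2  290.5] F [ 0.76 -0.78  0.2 ] M [-0.13 -0.19 -0.03] open 26.1
yaw x deg -5.71 z axis [ 0.0773 -0.0053 -0.997 ] grasp [ 398.5 -284.   136. ]
```

Calibration press was held for over a second at roughly 3 to 4.5 mm. Now I'll lift and measure the panel from the initial unoccluded images.

Emit:
{"api": "move_arm", "payload": {"targets": [{"dp":[0,0,8],"rotation":[0,0,0],"jaw":15},{"dp":[0,0,20],"rotation":[0,0,0],"jaw":15},{"dp":[0,0,30],"rotation":[0,0,0],"jaw":15},{"dp":[0,0,30],"rotation":[0,0,0],"jaw":15},{"dp":[0,0,30],"rotation":[0,0,0],"jaw":15},{"dp":[0,0,30],"rotation":[0,0,0],"jaw":15},{"dp":[10,20,10],"rotation":[0,0,0],"jaw":15},{"dp":[15,30,0],"rotation":[0,0,0],"jaw":15},{"dp":[15,35,0],"rotation":[0,0,0],"jaw":15},{"dp":[15,35,0],"rotation":[0,0,0],"jaw":15},{"dp":[15,35,0],"rotation":[0,0,0],"jaw":15},{"dp":[15,35,0],"rotation":[0,0,0],"jaw":15},{"dp":[15,35,0],"rotation":[0,0,0],"jaw":15},{"dp":[10,25,0],"rotation":[0,0,0],"jaw":15},{"dp":[0,0,0],"rotation":[0,0,0],"jaw":15}]}}

```text
time_s: 16.42
tool_pos: [0.493, -0.0196, 0.4547]
eef_rot: [-0.005, 0.998, -0.054, 0.028]
ft_force: [-0.1, -0.5, -0.9]
opening: 0.3
```

```bash
python3 st.py
python3 - <<'E'
from h import *
A,B,C=[cv2.imread(f"pics/{n}0.png") for n in"abc"]
f=lambda c,x0,y0,w,h:cv2.resize(c[y0:y0+h,x0:x0+w],(400,300),interpolation=cv2.INTER_CUBIC)
w=snap("wrist"); save(w,"w7.png")
cv2.imwrite("pics/m7.png",np.vstack([np.hstack([f(A,290,265,140,105),f(B,310,135,160,120)]),np.hstack([f(C,300,0,340,340),f(cv2.imread("pics/w7.png"),0,0,640,480)])]))
E
```

```text
t 16.42 pos [493.  -19.6 454.7] F [-0.06 -0.55 -0.88] M [-0.01 -0.01  0.  ] open 25.6
yaw x deg -6.18 z axis [ 0.0565  0.007  -0.9984] grasp [501.8 -18.5 300. ]
```

View pics/m7.png

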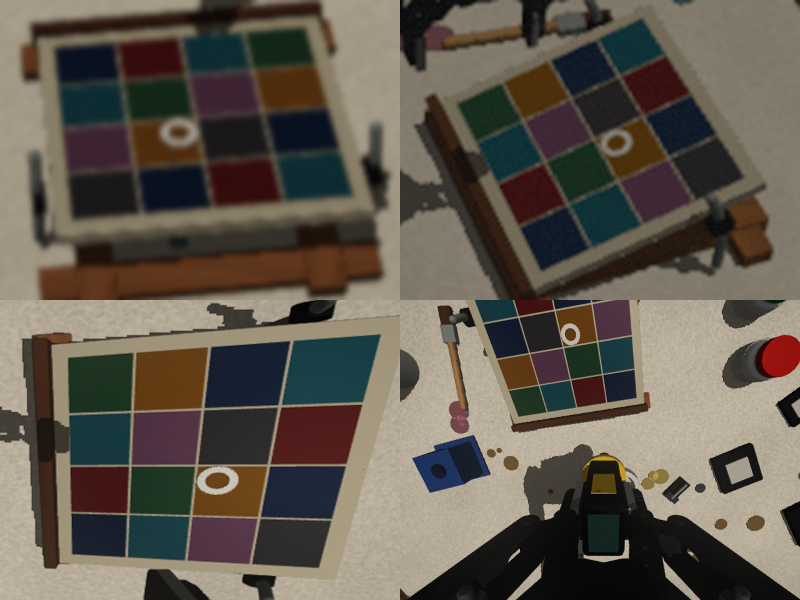

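```bash
cat > panel.py <<'E'
from h import *
from scipy.optimize import least_squares
a,b,w=snap("scene"),snap("side"),snap("wrist")
c=dict(w); T=np.eye(4); T[:3,:3]=RT([-4.45914613e-04,7.07109933e-01,7.07103385e-01,-3.83796822e-04]); T[:3,3]=[.52497598,0.00003,.40408436]
W=np.linalg.inv(T@np.array(w["mount"])); c["R_"],c["t_"]=W[:3,:3],W[:3,3]
S=np.array([[57,50],[302,27],[70,218],[351,193],[179,132]])*.35+[290,265]   # NM NP FM FP ring
B=(np.array([[541,270],[458,112],[745,166],[632,18],[616,143]])-[400,0])*.4+[310,135]
C=(np.array([[72,555],[68,357],[337,568],[382,334],[217,480]])-[0,300])*[.85,340/300]+[300,0]
def refine(f,p): return p
def geo(v):
    x,y,z,yaw,sl,L,Wd,s,t=v; e=np.array([np.cos(yaw),np.sin(yaw),0]); ey=np.array([-np.sin(yaw),np.cos(yaw),0])
    ex=e*np.cos(sl)+np.array([0,0,np.sin(sl)]); o=np.array([x,y,z])
    P=[o+ex*i*L/2+ey*j*Wd/2 for i,j in((-1,-1),(-1,1),(1,-1),(1,1))]+[o+ex*s+ey*t]
    return np.array(P),ex,ey,np.cross(ex,ey)
def res(v,use="abc"):
    P,*_=geo(v); r=[]
    for k,cam,ob in(("a",a,S),("b",b,B),("c",c,C)):
        if k in use: r+=[ (proj(cam,X)-o) for X,o in zip(P,ob)]
    return np.array(r).ravel()
if __name__=="__main__":
  for u in("abc","ab","ac","bc"):
    r=least_squares(res,[.66,.03,.08,-.1,.25,.2,.19,0,-.02],args=(u,),x_scale=.01,loss="soft_l1")
    P,ex,ey,n=geo(r.x); print(u,r.x.round(4),"spot",P[4].round(4),"n",n.round(4),"rms",np.sqrt(np.mean(res(r.x,u)**2)).round(2))
    if u=="abc": print(res(r.x).reshape(3,5,2).round(1).tolist())
E
python3 panel.py
```

```text
abc [ 0.6528  0.0307  0.0713  0.058   0.2847  0.1944  0.2128  0.015  -0.0148] spot [0.668  0.0168 0.0755] n [-0.2804 -0.0163  0.9597] rms 2.63
[[[-1.0, -0.5], [0.9, -0.3], [1.6, 0.4], [1.7, -0.2], [0.7, -0.2]], [[0.4, 0.7], [-1.1, -2.6], [-0.1, 2.9], [3.2, -1.2], [-0.5, -0.5]], [[1.8, -1.2], [-0.4, 3.8], [-12.3, 0.0], [0.6, 0.0], [0.1, 0.5]]]
ab [ 0.653   0.0298  0.071   0.0594  0.3006  0.1948  0.2069  0.0154 -0.0156] spot [0.6685 0.0151 0.0755] n [-0.2955 -0.0176  0.9552] rms 1.17
ac [ 0.6528  0.0308  0.0713  0.0531  0.273   0.1945  0.2141  0.015  -0.0146] spot [0.668  0.017  0.0754] n [-0.2692 -0.0143  0.963 ] rms 3.16
bc [ 0.6529  0.031   0.0718  0.0561  0.2693  0.1945  0.2135  0.0147 -0.0147] spot [0.6679 0.017  0.0757] n [-0.2657 -0.0149  0.9639] rms 3.21
```

```bash
sed -i 's/\[337,568\]/[321,567]/' panel.py; python3 panel.py
```

```text
abc [ 0.6526  0.0313  0.0708  0.0532  0.279   0.1941  0.2131  0.0154 -0.0153] spot [0.6682 0.0167 0.075 ] n [-0.275  -0.0147  0.9613] rms 1.33
[[[-0.7, -0.8], [1.4, -0.3], [1.6, 0.3], [1.8, 0.2], [0.6, -0.0]], [[-0.1, 0.5], [-1.2, -3.0], [-0.5, 3.3], [3.2, -1.0], [-0.4, -0.4]], [[1.1, -1.9], [-0.1, 2.3], [-0.2, 0.6], [-0.1, -0.0], [0.1, 0.4]]]
ab [ 0.653   0.0298  0.071   0.0594  0.3006  0.1948  0.2069  0.0154 -0.0156] spot [0.6685 0.0151 0.0755] n [-0.2955 -0.0176  0.9552] rms 1.17
ac [ 0.6526  0.0313  0.0713  0.0508  0.2662  0.1942  0.2138  0.0152 -0.0151] spot [0.668  0.017  0.0753] n [-0.2628 -0.0134  0.9648] rms 0.91
bc [ 0.6531  0.0314  0.071   0.0521  0.257   0.1948  0.2141  0.0149 -0.0152] spot [0.6683 0.0169 0.0748] n [-0.2539 -0.0132  0.9671] rms 1.54
```

```bash
cat > plan.py <<'E'
from h import *
import sys
n=np.array([-.275,-.0147,.9613]); n/=np.linalg.norm(n); spot=np.array([668.2,16.5,75.2])
z0=np.array([.0773,-.0053,-.997]); z0/=np.linalg.norm(z0)
y=np.radians(-5.71); x0=np.array([np.cos(y),np.sin(y),0]); x0-=z0*(x0@z0)/1; x0[2]=-(x0[0]*z0[0]+x0[1]*z0[1])/z0[2] if 0 else x0[2]; x0/=np.linalg.norm(x0)
R0=np.c_[x0,np.cross(z0,x0),z0]
tip_t=R0.T@np.array([11.,0,-276.5])
Rg=Rn.align_vectors([n],[[0,0,1]])[0].as_matrix()
# minimal rotation e_z -> n
ax=np.cross([0,0,1],n); Rg=Rn.from_rotvec(ax/np.linalg.norm(ax)*np.arccos(n[2])).as_matrix()
Rt=Rg@R0
def tipnow(s): return s["tool_pos"]*1000+RT(s["eef_rot"])@tip_t
if __name__=="__main__":
    d=float(sys.argv[1]); s=manip.get_state(); R=RT(s["eef_rot"])
    goal=spot+d*n-Rt@tip_t
    print("t",s["time_s"].__round__(2),"TCP goal",goal.round(1),"delta",(goal-s["tool_pos"]*1000).round(1),"rotvec",Rn.from_matrix(Rt@R.T).as_rotvec().round(4))
    tp=tipnow(s)-spot; u=R@R0.T@[0,0,1]
    print("tip-spot: along n",(tp@n).round(1),"lateral xyz",(tp-n*(tp@n)).round(1),"axis err deg",np.degrees(np.arccos(min(1,u@n))).round(2),"F",s["ft_force"].round(2))
E
python3 plan.py 35
python3 - <<'E'
from plan import *
print(manip.get_state()["joint_positions"].round(2), tip_t)
E
```

```text
t 16.77 TCP goal [572.   11.9 371.6] delta [ 79.9  36.6 -83.5] rotvec [ 0.002  -0.2979  0.0127]
tip-spot: along n 146.8 lateral xyz [-130.1  -36.1  -37.8] axis err deg 17.06 F [ 0.36  0.08 -1.95]
[-0.13 -0.06  1.42  0.01  1.73  1.56] [-10.5006636   -0.42407646 276.51908835]
```

Emit:
{"api": "move_arm", "payload": {"targets": [{"dp":[10,5,-4],"rotation":[0,-0.03,0.001],"jaw":15},{"dp":[15,7,-10],"rotation":[0,-0.05,0.002],"jaw":15},{"dp":[18,8,-16],"rotation":[0,-0.06,0.003],"jaw":15},{"dp":[16,8,-20],"rotation":[0,-0.06,0.003],"jaw":15},{"dp":[12,5,-18],"rotation":[0,-0.06,0.003],"jaw":15},{"dp":[8,3,-12],"rotation":[0,-0.035,0],"jaw":15},{"dp":[0,0,0],"rotation":[0,0,0],"jaw":15}]}}

```text
time_s: 17.35
tool_pos: [0.5723, 0.0054, 0.3744]
eef_rot: [-0.012, 0.981, -0.056, 0.183]
ft_force: [0.7, 0.9, -2.2]
opening: 0.299
```

```bash
python3 plan.py 20
python3 - <<'E'
from plan import *
a,b,w=snap("scene"),snap("side"),snap("wrist"); s=manip.get_state()
def best(c,q,p):
    L=[np.array(d["centre"]) for d in manip.pinpoint(c,q)]; return min(L,key=lambda x:np.hypot(*(x-p)))
R=RT(s["eef_rot"]); u=R@R0.T@[0,0,1]; org=tipnow(s)+14*u
ra,rb=best(a,"reader",proj(a,org/1000)),best(b,"reader",proj(b,org/1000)); X=tri([a,b],[ra,rb])*1000
print("org pred",org.round(1),"net",X.round(1),"diff",(X-org).round(1),"along u",((X-org)@u).round(1))
for q in("spot","easel"):
  for c,k in((a,"a"),(b,"b"),(w,"w")): print(q,k,[(np.round(d["centre"],1),round(d["confidence"],2)) for d in manip.pinpoint(c,q)[:2]])
for c in(a,b,w): print(proj(c,spot/1000).round(1))
f=lambda c,x0,y0,w,h:cv2.resize(cv2.cvtColor(c["frame"],cv2.COLOR_RGB2BGR)[y0:y0+h,x0:x0+w],(400,300),interpolation=cv2.INTER_CUBIC)
cv2.imwrite("pics/m8.png",np.vstack([np.hstack([f(a,300,250,120,90),f(b,330,130,120,90)]),np.hstack([f(w,0,0,640,480),f(w,200,120,240,180)])]))
E
```

```text
t 17.35 TCP goal [576.1  12.2 357.2] delta [  3.8   6.8 -17.1] rotvec [0.0013 0.0136 0.0139]
tip-spot: along n 37.8 lateral xyz [ 4.7 -8.1  1.2] axis err deg 0.84 F [ 0.65  0.94 -2.18]
org pred [658.9   7.3 130.8] net [654.6   6.1 130.6] diff [-4.3 -1.2 -0.2] along u 1.0
spot a []
spot b [(array([394.7, 193.1]), 0.45)]
spot w [(array([314.4, 250.6]), 0.68)]
easel a [(array([362.2, 321.9]), 0.83)]
easel b [(array([386.9, 210.3]), 0.94)]
easel w [(array([308.1, 261.3]), 0.66)]
[353.2 311.1]
[396.  191.8]
[315.2 248.6]
```

View pics/m8.png

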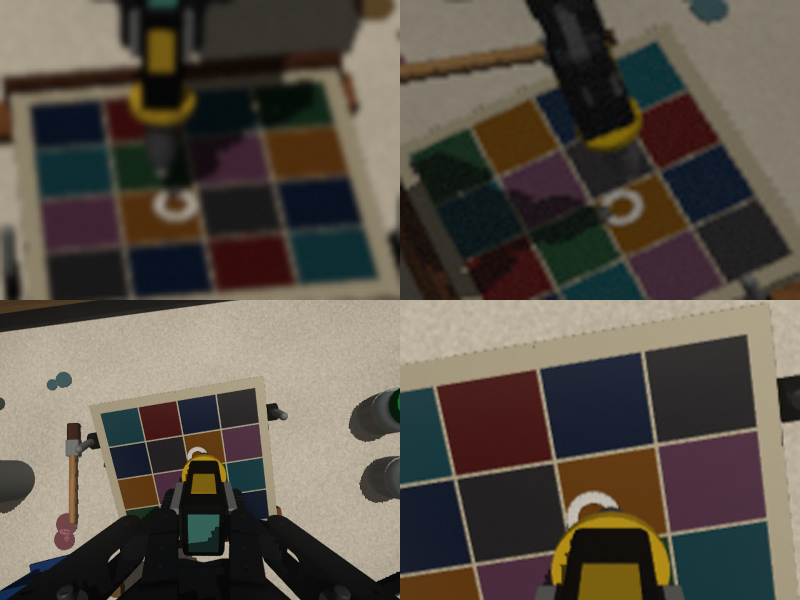

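Views show the nose approaching the ring, which is at (353,311) scene and (396,192) side; my projected spot agrees within about 2 px. Moving closer.

Emit:
{"api": "move_arm", "payload": {"targets": [{"dp":[2,4,-9],"rotation":[0.001,0.007,0.007],"jaw":15},{"dp":[2,3,-9],"rotation":[0,0.007,0.007],"jaw":15}]}}

```text
time_s: 18.07
tool_pos: [0.5762, 0.0128, 0.362]
eef_rot: [-0.014, 0.982, -0.049, 0.181]
ft_force: [0.4, -0.7, -3.4]
opening: 0.299
```

```bash
cat > chk.py <<'E'
from plan import *
def best(c,q,p):
    L=[np.array(d["centre"]) for d in manip.pinpoint(c,q)]; return min(L,key=lambda x:np.hypot(*(x-p))) if L else p*np.nan
D=[]
for i in range(3):
    a,b=snap("scene"),snap("side"); s=manip.get_state(); R=RT(s["eef_rot"]); u=R@R0.T@[0,0,1]; org=tipnow(s)+14*u
    X=tri([a,b],[best(a,"reader",proj(a,org/1000)),best(b,"reader",proj(b,org/1000))])*1000; D.append(np.r_[X-org,(X-org)@u])
print(np.array(D).round(1))
E
python3 plan.py 8; python3 chk.py
```

```text
t 18.07 TCP goal [579.4  12.3 345.7] delta [  3.2  -0.5 -16.4] rotvec [ 0.0008  0.0083 -0.001 ]
tip-spot: along n 24.7 lateral xyz [3.6 0.6 1. ] axis err deg 0.48 F [ 0.36 -0.74 -3.37]
[[ 3.7  4.7 -0.9 -1.9]
 [ 0.6  0.8 -4.8 -4.8]
 [-0.3  7.9 -3.  -2.9]]
```

Emit:
{"api": "move_arm", "payload": {"targets": [{"dp":[2,0,-9],"rotation":[0.001,0.006,0],"jaw":15},{"dp":[1,0,-8],"rotation":[0,0.003,0],"jaw":15}]}}

```text
time_s: 18.83
tool_pos: [0.5794, 0.0124, 0.347]
eef_rot: [-0.014, 0.983, -0.05, 0.178]
ft_force: [-1.1, 0.7, -2.0]
opening: 0.297
```

```bash
python3 plan.py 4; python3 chk.py
python3 - <<'E'
from plan import *
a,b,w=snap("scene"),snap("side"),snap("wrist"); s=manip.get_state()
tp=tipnow(s)/1000
for c,o in((a,(320,280)),(b,(365,160)),(w,(260,190))): print("tip",proj(c,tp).round(1),"spot",proj(c,spot/1000).round(1))
def f(c,x0,y0,w,h,mark=0):
    im=cv2.cvtColor(c["frame"],cv2.COLOR_RGB2BGR)[y0:y0+h,x0:x0+w]; return cv2.resize(im,(400,300),interpolation=cv2.INTER_CUBIC)
cv2.imwrite("pics/m9.png",np.hstack([f(a,320,280,60,45),f(b,365,160,60,45)]))
E
```

```text
t 18.83 TCP goal [580.5  12.4 341.8] delta [ 1.1 -0.  -5.2] rotvec [ 0.0002  0.0036 -0.0003]
tip-spot: along n 9.3 lateral xyz [1.3 0.1 0.4] axis err deg 0.2 F [-1.08  0.67 -2.01]
 ** On entry to DLASCL parameter number  4 had an illegal value
 ** On entry to DLASCL parameter number  4 had an illegal value
tip [353.3 308.4] spot [353.2 311.1]
tip [395.9 188.8] spot [396.  191.8]
tip [323.8 253.3] spot [324.2 252. ]Traceback (most recent call last):
  File "chk.py", line 7, in <module>
    X=tri([a,b],[best(a,"reader",proj(a,org/1000)),best(b,"reader",proj(b,org/1000))])*1000; D.append(np.r_[X-org,(X-org)@u])
      ~~~^^^^^^^^^^^^^^^^^^^^^^^^^^^^^^^^^^^^^^^^^^^^^^^^^^^^^^^^^^^^^^^^^^^^^^^^^^^^^
  File "h.py", line 19, in tri
    return np.linalg.lstsq(A[:,:3],-A[:,3],rcond=None)[0]
           ~~~~~~~~~~~~~~~^^^^^^^^^^^^^^^^^^^^^^^^^^^^
    x, resids, rank, s = _umath_linalg.lstsq(a, b, rcond,
                         ~~~~~~~~~~~~~~~~~~~^^^^^^^^^^^^^
                                             signature=signature)
                                             ^^^^^^^^^^^^^^^^^^^^
    raise LinAlgError("SVD did not converge in Linear Least Squares")
numpy.linalg.LinAlgError: SVD did not converge in Linear Least Squares
```

View pics/m9.png

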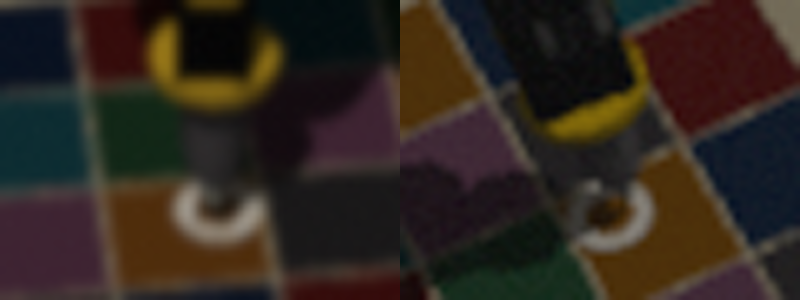

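```bash
cat > col2.py <<'E'
from plan import *
a,b=snap("scene"),snap("side"); s=manip.get_state(); R=RT(s["eef_rot"]); u=R@R0.T@[0,0,1]; tp=tipnow(s)
e1=np.cross(u,[0,1,0]); e1/=np.linalg.norm(e1); e2=np.cross(u,e1)
ph=np.linspace(0,2*np.pi,90)
ring=np.array([tp+u*(14+h)+21*(np.cos(p)*e1+np.sin(p)*e2) for h in(45,51) for p in ph])/1000
for c in(a,b):
    px=np.array([proj(c,X) for X in ring]); m0=px.mean(0).astype(int)
    h=cv2.cvtColor(c["frame"],cv2.COLOR_RGB2HSV); m=cv2.inRange(h,(20,130,70),(35,255,255)); m[:m0[1]-14]=0; m[m0[1]+14:]=0; m[:,:m0[0]-16]=0; m[:,m0[0]+16:]=0
    n,l,st,ce=cv2.connectedComponentsWithStats(m); i=1+np.argmax(st[1:,4])
    print("model bbox",px.min(0).round(1),px.max(0).round(1),"mask bbox",st[i,:2],st[i,:2]+st[i,2:4],st[i,4])
    print("px per 10mm x,y,z:",[(proj(c,tp/1000+d)-proj(c,tp/1000)).round(1).tolist() for d in np.eye(3)*.01])
E
python3 col2.py
```

```text
model bbox [343.6 280.3] [362.9 295.3] mask bbox [343 283] [362 296] 104
px per 10mm x,y,z: [[0.3, 3.9], [4.5, -0.2], [0.2, -2.3]]
model bbox [381.  163.4] [400.9 180.7] mask bbox [386 166] [403 181] 78
px per 10mm x,y,z: [[4.2, -1.0], [-1.6, -3.1], [0.4, -3.1]]
```

Emit:
{"api": "move_arm", "payload": {"targets": [{"dp":[0,0,-4],"rotation":[0,0.003,0],"jaw":15},{"dp":[0.5,0,-3],"rotation":[0,0,0],"jaw":15},{"dp":[0.5,0,-2],"rotation":[0,0,0],"jaw":15}]}}

```text
time_s: 19.53
tool_pos: [0.5804, 0.0125, 0.3395]
eef_rot: [-0.014, 0.983, -0.049, 0.178]
ft_force: [0.5, 0.5, -2.1]
opening: 0.294
```

```bash
python3 ff.py; python3 plan.py -4
```

```text
F [-0.16  0.19 -2.44] sd [0.54 0.44 0.55] pos [580.4  12.4 339.4]
t 19.78 pos [580.4  12.4 339.9] F [ 0.9   0.54 -1.78] M [-0.06  0.3   0.01] open 25.6
yaw x deg -6.26 z axis [ 0.3517  0.009  -0.9361] grasp [634.9  13.8 194.8]
t 19.78 TCP goal [582.7  12.5 334.1] delta [ 2.3  0.1 -5.8] rotvec [ 0.0003  0.0034 -0.0003]
tip-spot: along n 2.2 lateral xyz [ 0.3 -0.1  0.1] axis err deg 0.2 F [ 0.9   0.54 -1.78]
```

Emit:
{"api": "move_arm", "payload": {"targets": [{"dp":[0.8,0,-2.5],"rotation":[0,0,0],"jaw":15},{"dp":[0.8,0,-2.5],"rotation":[0,0.003,0],"jaw":15}]}}

```text
time_s: 19.95
tool_pos: [0.5822, 0.0124, 0.3358]
eef_rot: [-0.014, 0.983, -0.05, 0.178]
ft_force: [0.2, -0.1, -0.7]
opening: 0.3
```

```bash
python3 ff.py; python3 plan.py -5
```

```text
F [-0.55 -0.32 -0.3 ] sd [0.18 0.25 0.45] pos [582.2  12.4 335.6]
t 20.2 pos [582.1  12.4 335.8] F [-0.54 -0.21 -0.1 ] M [ 0.02  0.23 -0.03] open 25.7
yaw x deg -6.25 z axis [ 0.3505  0.0089 -0.9365] grasp [636.4  13.8 190.6]
t 20.2 TCP goal [583.   12.5 333.2] delta [ 0.8  0.1 -2.6] rotvec [ 0.0005  0.0021 -0.0003]
tip-spot: along n -2.3 lateral xyz [ 0.5 -0.2  0.1] axis err deg 0.12 F [-0.54 -0.21 -0.1 ]
```

Emit:
{"api": "move_arm", "payload": {"targets": [{"dp":[0.6,0,-2],"rotation":[0,0.002,0],"jaw":15}]}}

```text
time_s: 20.28
tool_pos: [0.5828, 0.0124, 0.3344]
eef_rot: [-0.013, 0.983, -0.05, 0.177]
ft_force: [0.4, 0.7, 0.6]
opening: 0.297
```

```bash
python3 ff.py; python3 plan.py -5; python3 col2.py
python3 - <<'E'
from plan import *
s=manip.get_state(); tp=tipnow(s)/1000
A=[];B=[];fa=[];fb=[]
for i in range(5): a,b=snap("scene"),snap("side"); fa.append(a["frame"]); fb.append(b["frame"])
for c,n in((a,"tip"),(b,"tip")): print([(np.round(d["centre"],1),round(d["confidence"],2)) for q in("tip","reader","spot") for d in manip.pinpoint(c,q)])
print([proj(c,spot/1000).round(1) for c in(a,b)])
def f(fr,x0,y0,w,h):
    im=np.mean(fr,0)[y0:y0+h,x0:x0+w,::-1]; im=np.clip(im*1.8,0,255).astype(np.uint8); return cv2.resize(im,(400,400),interpolation=cv2.INTER_CUBIC)
cv2.imwrite("pics/m10.png",np.hstack([f(fa,333,290,40,40),f(fb,376,170,40,40)]))
E
```

```text
F [-0.24 -0.1   0.56] sd [0.2  0.12 0.26] pos [582.8  12.4 333.9]
t 20.53 pos [582.8  12.5 334. ] F [-0.59 -0.04  0.97] M [-0.05  0.09 -0.03] open 25.5
yaw x deg -6.24 z axis [ 0.349   0.0089 -0.9371] grasp [636.9  13.8 188.7]
t 20.53 TCP goal [583.   12.5 333.2] delta [ 0.2  0.1 -0.8] rotvec [ 0.0004  0.0005 -0.0004]
tip-spot: along n -4.2 lateral xyz [ 0.2 -0.1  0.1] axis err deg 0.04 F [-0.59 -0.04  0.97]
model bbox [343.5 284.8] [362.7 299.8] mask bbox [341 288] [362 301] 102
px per 10mm x,y,z: [[0.3, 3.9], [4.4, -0.2], [0.2, -2.2]]
model bbox [381.8 167.8] [401.4 185. ] mask bbox [387 170] [403 185] 81
px per 10mm x,y,z: [[4.1, -1.0], [-1.6, -3.1], [0.4, -3.0]]
[(array([353.9, 308.5]), 0.71), (array([352.7, 314.4]), 0.37)]
[(array([386.6, 211.3]), 0.42), (array([396.8, 192.8]), 0.96), (array([398.3, 193. ]), 0.5)]
[array([353.2, 311.1]), array([396. , 191.8])]
```

View pics/m10.png

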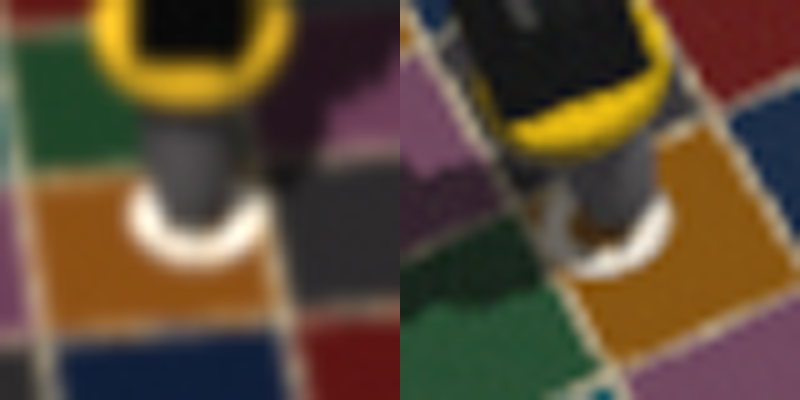

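Zoomed views: the nose end sits over the ring, with the ring centre at about (353,312) scene and (396,192) side, and the tip offset is about 2 mm. The pressing force is about 2.5 N, roughly 4.5 to 5 mm of travel. Handing in.

```bash
python3 -c "
from station import manip
print(manip.close_job())"
```

```text
the job is handed in; nothing more can be done
None
```

I took the reader out of its stand, calibrated it on the middle-sized tile, and handed in while still holding it on the panel ring. No verdict was reported.

- **Calibration:** The tip was pressed in an estimated 3–4.5 mm, for over 1 s at each of two depths. The reader was upright within about 1–2° and about 2 mm from the tile's middle.
- **Reading:** The panel slope measured about 0.275 rad. At hand-in the force had risen about 2.5 N, so the tip was in roughly 4.5–5 mm. The model put the tip within 1 mm of the ring's centre and 0.04° from square, using my measured panel normal, which is itself good to about 1–1.5°.

**Checks that disagreed:**
- The collar and nose in the last pictures suggested the tip is about 2–3 mm off the ring's centre, and the reader perhaps 1–2° from the model. Both are within the limits.
- The networks' positions for the reader scattered by several millimetres. I relied on contact force and the pictures instead. One of these network checks also crashed near the panel because it found no reader, and I replaced it with the collar check.
- When the jaws closed the arm drifted up about 9 mm, which tilted the reader about 4° in the grip. I measured that tilt and corrected for it.

I did not re-measure the bystander objects at the end. I steered clear of them and saw no unexpected contact forces.

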